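# Refit a battery module and reset the tripped breaker of a bench power unit

## Task

The white backup power unit tripped while its battery module was out. Slide the loose battery module fully home into the empty upper bay, until its black front plate is against the face of the unit; then reset the tripped breaker on the sloping panel beside it: push its handle fully down to off first, then throw it fully up to on and leave it there. Leave the tube rack, the dishes and the timer where they are.

Things in the scene. Friction and masses are not known exactly. Their poses are not given: they have to be found in the camera images.
- module_mid (a point): Loose battery module: flat grey, black-ribbed slab 135 x 66 x 22 mm (x, y, z), about 0.6 kg, lying flat on the bench. This point: middle of the slab, 11 mm above its underside, near its centre of mass. x points to the nose (edges rounded 6 mm), the end that enters the bay. The nose carries a connector 12 mm long, 50 mm wide, 14 mm thick: its tip is 80 mm ahead of this point. Carry it by the slab.
- module_plate (a point): Middle of the inner side of the module's black front plate, 67.5 mm behind module_mid and 15 mm above the underside; axes as module_mid. Plate 84 mm wide, 30 mm high, underside level with the slab's, 5 mm thick (towards -x). Fully home, this inner side lies against the unit's face.
- module_pull (a point): Middle of the module's steel pull: a round bar 8 mm thick along y, 107.5 mm behind module_mid, 12 mm above the underside; axes as module_mid. Its middle is 35 mm from the outer side of the plate; two end legs leave 58 mm of bar free between them. Good for sliding; lifted by the pull alone the module hangs down.
- power_unit: Fixed white power unit 220 mm deep (x), 250 wide (y), flat lid 132 mm high; origin at the centre of its underside; x points away from its front face, y left. Three battery bays, stacked left in the face under the lid louvres; lower two filled (same plates and pulls, 36 mm pitch, pulls reach 44 mm out of the face). At right its top slopes (0.28 rad, up to the back) and bears a breaker.
- bay_mouth (a point): Empty upper bay: middle of the lower edge of its mouth, on the unit's face, 84 mm above the bench. x into the bay, y left along the face, z up. Bay 74 mm wide, 27 high, 155 deep; unit's lid 48 mm above this point. Fully home, module_mid is at x 67, y 0, z 11 mm here. Let go with 50 mm or more of the slab inside, the module stays there, its outer end sagging some 5 to 15 mm.
- breaker_pivot (a point): Fixed point on the handle's axis (along y), in the breaker: grey cover 100 mm long, 78 wide, with two raised strips, 10 mm high in all, lying on the slope. The pivot is 12 mm below the slope's surface, at the cover's middle, 58 mm behind the unit's face, 125 mm right of bay_mouth, 21 mm higher. Axes as power_unit.
- breaker_tip (a point): Middle of the top end of the breaker handle, 68 mm from the pivot. A straight black paddle 26 mm wide (y) and 10 mm thick that stands 46 mm out of the slot between the strips, with open room all round. Square to the slope when tripped, so it leans 0.28 rad to the front from vertical.
- breaker (a joint): Handle angle, rad. 0 tripped (half-way; starts within 0.06), negative down the slope to the front: off (stop -0.36), positive up the slope: on (stop +0.36). Lean to the front from vertical = 0.28 minus this angle. Over-centre spring: pushed past 0.2 either way it snaps to that stop and stays there; left nearer 0 it stays. Near the tip it takes some 2 N from tripped, 6 N from off.
- tube_rack: Bystander: orange tube rack 100 x 160 mm, 50 mm high, with two capped tubes up to 109 mm high. Origin at the centre of its underside, long side along y.
- dish_stack: Bystander: two covered culture dishes stacked, 90 mm across, 30 mm high. Origin at the centre of the underside.
- timer: Bystander: white timer 60 x 65 mm, 18 mm high, lying on its back. Origin at the centre of its underside.
Things that resemble listed ones, but are neither listed nor needed, are in the scene too. What is shaped like the part that bears module_mid but pink or purple is not meant.

How it is judged:
On the way, in this order (a step that is already met when the one before it is completed fails the run):
1. the battery module is fully home in the upper bay, its front plate within 4 mm of the unit's face (x of module_mid in the frame of bay_mouth between 0.0635 and 0.072 m and y of module_mid in the frame of bay_mouth between -0.006 and 0.006 m and z of module_mid in the frame of bay_mouth between 0.005 and 0.017 m and angle between the x axis of module_mid and the x axis of bay_mouth, either way round below 0.06 rad), for 0.2 s.
2. the tripped breaker handle is pushed fully down to off (below -0.30 rad) (value of joint breaker below -0.3 rad), for 0.1 s.
At the end, for the whole second after the job is handed in: The battery module is at rest fully home in the upper bay (front plate within 4 mm of the face, square to within 0.06 rad) and the breaker handle stands fully on (above 0.30 rad) (all of step 1 and value of joint breaker above 0.3 rad and linear speed of module below 0.02 m/s); the robot touches nothing.
It fails at once if the tube rack is pushed away (30 mm) or tipped (distance of tube_rack from where it was at the start of the episode above 0.03 m or angle between tube_rack's own z axis and vertical above 0.3 rad).
It fails at once if the dish stack is pushed away (30 mm) or tipped (distance of dish_stack from where it was at the start of the episode above 0.03 m or angle between dish_stack's own z axis and vertical above 0.3 rad).
It fails at once if the timer is pushed away (30 mm) or tipped (distance of timer from where it was at the start of the episode above 0.03 m or angle between timer's own z axis and vertical above 0.3 rad).
It also fails if it takes over 64 s, if anything falls off the work surface, if the arm or the gripper's body presses on something with over 40 N, if the wrist force passes 120 N, or if a joint passes its speed limit or range.

## Robot

A 6-joint arm with a two-finger parallel gripper is mounted at the origin on the work surface. World frame = base frame: x ahead of the robot, y to its left, z up, the work surface at z = 0. Lengths are in m, angles in rad, forces in N, time in s.
With the tool pointing down it reaches from about 0.35 to 0.775 m from the base axis. Payload 5.5 kg.
Tool frame: the origin (TCP) lies on the centre line of the jaws, within the pads' length; the fingertips stand 11 mm ahead of it and the grasp point (between the pads) lies 8 mm behind it; z points along the fingers, y is the line along which they close (so a half turn about z gives the same grasp; the last joint's range is limited). The gripper opens to 85 mm and grips with 20 to 120 N. Pads are 22 mm wide; open, the fingers measure 114 mm over their backs; the gripper's body (76 mm by 85 mm) begins 54 mm behind the grasp point. The pads swing forward as they close: fully open they stand 13 mm farther back than shut.
Start: joints at [-1.413, 0.313, 0.046, 1.304, 0, 1.431], TCP at [0.169, -0.55, 0.242] pointing down, gripper open.
Joint ranges: [-2.76, 2.76], [-0.86, 1.69], [-1.03, 1.26], [-2.2, 2.34], [-1.47, 1.5], [-3.14, 3.14]. Speed limits (rad/s): [2.57, 2.57, 3.14, 3.14, 3.14, 3.14].

## Interface

Orientations are given as a unit quaternion [w, x, y, z].
In Python, from workcell import get_state, eyes, env gives the robot as it stands.
- The arm moves only by the shell command python3 -m inch 'ROWS' [OPENING] [FORCE]. ROWS is JSON, one flat list of numbers, 4 for each row, row after row: the shift along the tool's x, y, z in cm, then the turn about the tool's z in rad. A call has exactly 5 rows; each row shifts and turns the commanded pose from where the row before left it, along the tool's axes as they then stand; what a row does not reach is not made up. A row lasts 1/12 s, in which the tool goes at most 41.7 mm and 7.16 degrees, less where a joint would pass 70% of its speed; a pose out of reach is approached as far as the arm can. A call is refused whole if a number of a shift passes 4.17 or a number of a turn 0.125, either way. A call with a gripper value outside its range is refused whole. OPENING is the opening, from -1 (shut) to 1 (fully open), set as the call begins (- or left out, the last holds). The fingers move at their own pace and stop on an object; FORCE is the grip in N (left out, the last holds). Time passes only in rows, so rows that do not move let the fingers close, or fill a call up. It gives the time, the measured TCP pose, the force, the opening and the grip force at its end, in the units of the state.
- get_state(): the state, without advancing time (a new reading comes with each control period).
- eyes.read_camera(name): name is "scene" or "top" or "wrist"; returns the picture (384x512x3 uint8, red, green, blue); there is no depth.
- eyes.camera_info(name): a dict with "fovy" (degrees; the focal length in pixels is half the picture's height over the tangent of half this angle, whatever the lens; pixels are square), "cx", "cy" (the principal point, pixels), "xyz" and "orientation" of the camera in the world. Camera axes: x right, y down, z forward; pixel columns grow to the right and rows downward; lengths in m; the calibration is good to about 2 mm. A picture is of the moment at which its call begins: read the wrist's pose just before it. camera_info takes no time and is no camera call; for the wrist camera it gives the pose at the moment of the call.
- env.hand_in(): hands the job in; it is judged then, once.
The state is a dict: "clock": time; "joint_pos": joint angles; "qvel": joint speeds; "tau": joint torques, N m; "tcp_pos": TCP position; "orientation": TCP orientation; "wrist_force": force on the tool from outside, world axes, zero at the start; "ft_torque": the same for the moment, N m; "finger_gap": finger opening in m; "grip_force": force on a finger pad.
Only numpy, scipy, OpenCV 4.12 (cv2) and the standard library are available. Lean on these libraries where they do the work, as an engineer would, in place of code of your own. Each camera call takes 0.05 s, during which the arm holds its last target. There are 200 camera calls.

## Working session

There is one attempt and no reset: what is moved stays moved. The work goes in short steps, Python scripts to look and compute and a shell command to move; the robot and the scene stay as the last step left them, time stands still between calls to the robot, and variables do not carry over. Pictures are saved under pics/ and viewed, at most 10 in all, crops included, and the job is handed in when it is done.

```bash
ls; mkdir -p pics
cat > h.py <<'E'
import numpy as np,cv2
from scipy.spatial.transform import Rotation as R
from workcell import get_state,eyes,env
def rot(q): return R.from_quat([q[1],q[2],q[3],q[0]]).as_matrix()
def cam(n):
    c=eyes.camera_info(n); f=192/np.tan(np.radians(c['fovy'])/2)
    return c,f,rot(c['orientation']),np.array(c['xyz'])
def ray(n,u,v,z,C=None):
    c,f,M,p=C or cam(n); d=M@np.array([(u-c['cx'])/f,(v-c['cy'])/f,1]); return p+d*(z-p[2])/d[2]
def proj(n,P,C=None):
    c,f,M,p=C or cam(n); q=(np.atleast_2d(P)-p)@M; return q[:,:2]/q[:,2:]*f+[c['cx'],c['cy']]
def snap(n,name,crop=None,s=1):
    a=eyes.read_camera(n)[:,:,::-1]
    cv2.imwrite('pics/raw_'+name+'.png',a)
    if crop: x0,y0,x1,y1=crop; a=a[y0:y1,x0:x1]
    cv2.imwrite('pics/'+name+'.png',cv2.resize(a,None,fx=s,fy=s,interpolation=cv2.INTER_CUBIC))
E
python3 - <<'E'
from h import *
for n in('scene','top','wrist'):print(eyes.camera_info(n))
snap('top','t1',None,1.5);snap('scene','s1',None,1.5)
print(get_state())
E
```

```text
pics
{'fovy': 47.22572873853207, 'cx': 259.4308920940559, 'cy': 191.06844621655293, 'xyz': array([ 1.08598062, -0.61839128,  0.86106434]), 'orientation': array([-0.39088671,  0.84388607,  0.33086187, -0.1599822 ])}
{'fovy': 45.459314605982755, 'cx': 258.3883833525481, 'cy': 198.4287078606674, 'xyz': array([0.37216905, 0.04947833, 1.3609416 ]), 'orientation': array([-0.02765173,  0.71248818, -0.70042276,  0.0316849 ])}
{'fovy': 68.94248271166435, 'cx': 260.8635393539258, 'cy': 190.10229310921602, 'xyz': array([ 0.23791793, -0.52827837,  0.37294158]), 'orientation': array([ 0.11567166,  0.79576615, -0.58813316, -0.08646211])}
{'clock': 0.1, 'joint_pos': array([-1.41261100e+00,  3.13950230e-01,  4.50871240e-02,  1.30358695e+00,
       -2.02803068e-06,  1.43121476e+00]), 'qvel': array([ 0.0003064 , -0.00185988,  0.00333735, -0.00081376, -0.00090148,
       -0.00029822]), 'tau': array([ 2.71560151e-03, -4.81727242e+01,  2.99242562e+01,  1.27678982e-02,
        4.14682603e-06, -9.65969576e-06]), 'tcp_pos': array([ 0.16862831, -0.54926349,  0.2414816 ]), 'orientation': array([-8.26821397e-04,  9.88936979e-01,  1.48333973e-01, -8.70527615e-06]), 'wrist_force': array([ 0.42445252, -0.29826226, -0.39648641]), 'ft_torque': array([-0.03941246,  0.00578721,  0.00072927]), 'grip_force': 0.0, 'finger_gap': 0.0853374106173119}
```

View pics/t1.png

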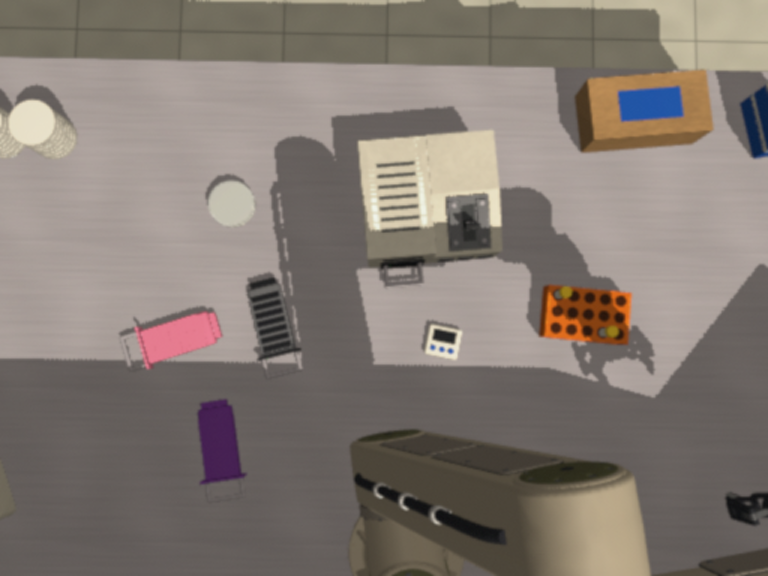

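View pics/s1.png

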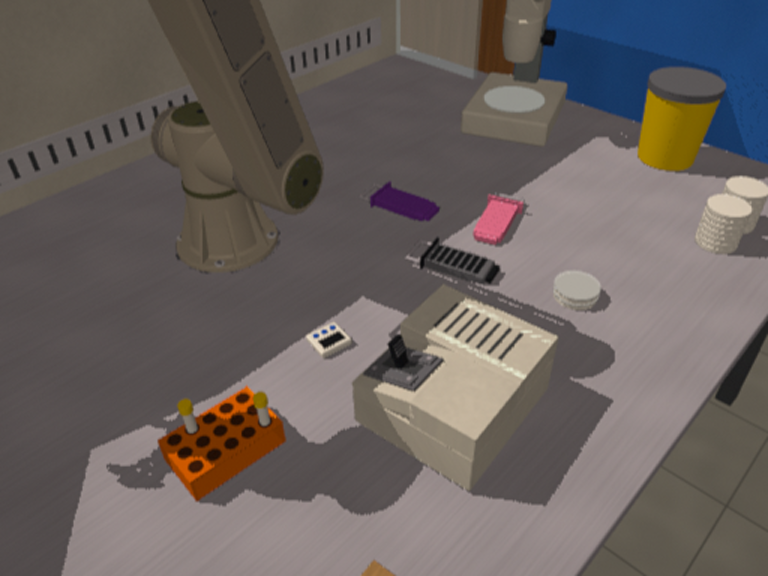

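Run:
```python
from h import *
C=cam('top')
for l,u,v,z in[('lidBL',359,141,.132),('lidBR',493,131,.132),('lidFL',369,263,.132),('FR',500,252,.1),('mod nose L',249,284,.022),('mod noseR',273,277,.022),('plateL',259,358,.03),('plateR',299,348,.03),('pull',283,370,.012),('pullL',268,376,.012),('pullR',300,368,.012),('timer',444,341,.018),('rack',587,315,.05),('brk',468,222,.13)]:
  print(l,ray('top',u/1.5,v/1.5,z,C).round(4))
```

```text
lidBL [0.7621 0.1004 0.132 ]
lidBR [ 0.7855 -0.1447  0.132 ]
lidFL [0.5377 0.0779 0.132 ]
FR [ 0.5668 -0.1637  0.1   ]
mod nose L [0.507  0.3142 0.022 ]
mod noseR [0.5215 0.2677 0.022 ]
plateL [0.3633 0.2885 0.03  ]
plateR [0.3838 0.2121 0.03  ]
pull [0.3406 0.2443 0.012 ]
pullL [0.3285 0.2731 0.012 ]
pullR [0.3451 0.2112 0.012 ]
timer [ 0.4023 -0.0687  0.018 ]
rack [ 0.4558 -0.3391  0.05  ]
brk [ 0.6161 -0.1003  0.13  ]
```

```bash
cat >> h.py <<'E'
def psi():
    X=rot(get_state()['orientation'])[:,0]; return np.arctan2(X[1],X[0])
def plan(*wps):
    """each wp (x,y,z,psi): prints tool-frame cm shifts & turn from previous (turn applied after shift)"""
    s=get_state(); p=np.array(s['tcp_pos']); a=psi(); print('at',s['clock'],p.round(4),round(a,4),np.round(s['wrist_force'],1))
    for w in wps:
        d=np.array(w[:3])-p; b=w[3] if len(w)>3 and w[3] is not None else a
        print('shift cm',np.round(100*np.array([d[0]*np.cos(a)+d[1]*np.sin(a),d[0]*np.sin(a)-d[1]*np.cos(a),-d[2]]),2),'turn',round((a-b+np.pi)%(2*np.pi)-np.pi,3))
        p=np.array(w[:3]);a=b
E
python3 - <<'E'
from h import *
plan((.45,-.2,.27),(.40,.22,.27))
c,f,M,p=cam('wrist');T=rot(get_state()['orientation']);print(T.T@M,T.T@(p-get_state()['tcp_pos']))
E
```

```text
at 0.1 [ 0.1686 -0.5493  0.2415] 0.2978 [ 0.4 -0.3 -0.4]
shift cm [ 37.15 -25.13  -2.85] turn 0.0
shift cm [  7.54 -41.62  -0.  ] turn 0.0
[[-1.45401010e-04 -9.58217180e-01 -2.86041631e-01]
 [ 9.99999950e-01 -2.19266396e-04  2.26204223e-04]
 [-2.79472091e-04 -2.86041584e-01  9.58217164e-01]] [ 7.24224447e-02  8.36122649e-05 -1.31533107e-01]
```

```bash
python3 -m inch '[2.86,-1.93,-0.22,0,2.86,-1.93,-0.22,0,2.86,-1.93,-0.22,0,2.86,-1.93,-0.22,0,2.86,-1.93,-0.22,0]'
python3 -m inch '[2.86,-1.93,-0.22,0,2.86,-1.93,-0.22,0,2.86,-1.93,-0.22,0,2.86,-1.93,-0.22,0,2.86,-1.93,-0.22,0]'
python3 -m inch '[2.86,-1.93,-0.22,0,2.86,-1.93,-0.22,0,2.86,-1.93,-0.22,0,0.6,-3.4,0,0,0.6,-3.4,0,0]'
python3 -m inch '[0.6,-3.4,0,0,0.6,-3.4,0,0,0.6,-3.4,0,0,0,0,0,0,0,0,0,0]'
python3 - <<'E'
from h import *
C=cam('wrist');snap('wrist','w1',None,1.5);np.save('w1.npy',np.array([C[3],*C[2]]))
plan((.40,.22,.27))
E
```

```text
clock: 0.52
tcp_pos: [0.2776, -0.414, 0.2529]
orientation: [-0.0, 0.989, 0.148, -0.0]
wrist_force: [1.1, -1.3, 0.3]
finger_gap: 0.0857
grip_force: 0.0
clock: 0.93
tcp_pos: [0.3861, -0.2796, 0.2642]
orientation: [-0.0, 0.989, 0.148, -0.0]
wrist_force: [1.2, 0.0, 0.3]
finger_gap: 0.0849
grip_force: 0.0
clock: 1.35
tcp_pos: [0.4428, -0.1308, 0.2702]
orientation: [-0.0, 0.989, 0.149, -0.0]
wrist_force: [0.6, -0.1, 0.2]
finger_gap: 0.0853
grip_force: 0.0
clock: 1.77
tcp_pos: [0.4288, -0.0279, 0.2708]
orientation: [0.0, 0.989, 0.15, -0.0]
wrist_force: [0.7, 0.6, -1.0]
finger_gap: 0.085
grip_force: 0.0
at 1.8167 [ 0.4293 -0.029   0.2708] 0.2998 [-0.9  0.7  0.1]
shift cm [  4.56 -24.65   0.08] turn 0.0
```

View pics/w1.png

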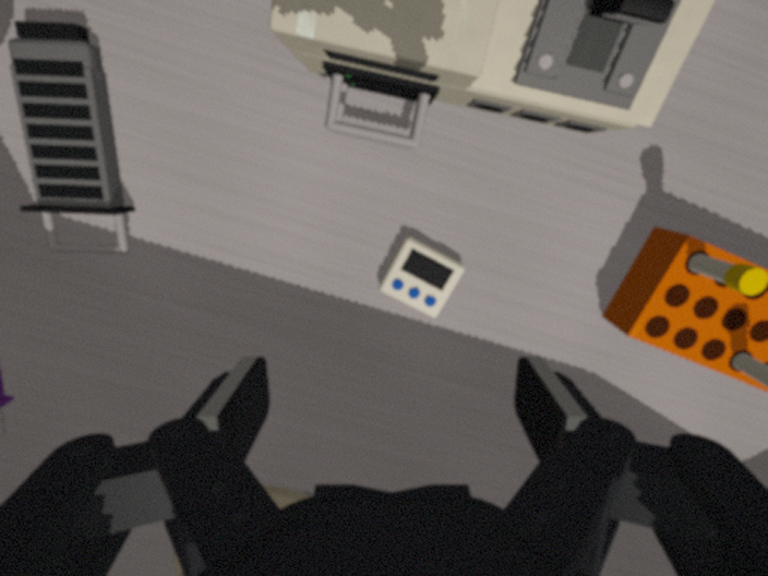

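```bash
cat >> h.py <<'E'
def saved(n):
    a=np.load(n+'.npy'); c,f,_,_=cam('wrist'); return c,f,a[1:],a[0]
E
python3 - <<'E'
from h import *
C=saved('w1')
r=lambda u,v,z:ray('w',u/1.5,v/1.5,z,C)
for l,u,v,z in[('lidFL',272,30,.132),('barL',330,124,.06),('barR',414,143,.06),('plate topL',326,68,.078),('plate topR',437,94,.078),('slabnoseL',12,42,.022),('slabnoseR',92,42,.022),('slabrearL',44,206,.022),('slabrearR',118,204,.022),('plL',22,208,.03),('plR',133,209,.03),('barL',53,249,.012),('barR',124,250,.012),('handle',632,8,.17)]:
  print(l,r(u,v,z).round(4))
E
```

```text
lidFL [0.5455 0.0794 0.132 ]
barL [0.5092 0.046  0.06  ]
barR [ 0.5152 -0.0196  0.06  ]
plate topL [0.5432 0.0553 0.078 ]
plate topR [ 0.5505 -0.0242  0.078 ]
slabnoseL [0.4941 0.3125 0.022 ]
slabnoseR [0.5133 0.2509 0.022 ]
slabrearL [0.3679 0.2786 0.022 ]
slabrearR [0.3893 0.2156 0.022 ]
plL [0.3631 0.2909 0.03  ]
plR [0.3911 0.1978 0.03  ]
barL [0.3258 0.2752 0.012 ]
barR [0.3447 0.2109 0.012 ]
handle [ 0.5996 -0.0966  0.17  ]
```

Run:
```python
from h import *
plan((.40,.256,.16,.275))
```

```text
at 1.8167 [ 0.4293 -0.029   0.2708] 0.2998 [-0.9  0.7  0.1]
shift cm [  5.62 -28.09  11.08] turn 0.025
```

```bash
python3 -m inch '[0.6,-3.1,1.2,0,0.6,-3.1,1.2,0,0.6,-3.1,1.2,0,0.6,-3.1,1.2,0,0.6,-3.1,1.2,0]'
python3 -m inch '[0.6,-3.1,1.2,0,0.6,-3.1,1.2,0,0.6,-3.1,1.2,0,0.8,-3.3,1.5,0.025,0,0,0,0]'
python3 -m inch '[0,0,0,0,0,0,0,0,0,0,0,0,0,0,0,0,0,0,0,0]'
python3 - <<'E'
from h import *
C=cam('wrist');snap('wrist','w2',None,1.5);np.save('w2.npy',np.array([C[3],*C[2]]))
plan()
E
```

```text
clock: 2.23
tcp_pos: [0.4131, 0.1274, 0.2102]
orientation: [0.0, 0.989, 0.147, 0.0]
wrist_force: [1.1, 0.1, -1.2]
finger_gap: 0.0855
grip_force: 0.0
clock: 2.65
tcp_pos: [0.4101, 0.2249, 0.1573]
orientation: [-0.013, 0.988, 0.157, -0.004]
wrist_force: [-0.2, -0.4, -0.5]
finger_gap: 0.0854
grip_force: 0.0
clock: 3.07
tcp_pos: [0.4106, 0.2241, 0.1608]
orientation: [-0.013, 0.988, 0.156, -0.002]
wrist_force: [-1.1, 0.2, 0.9]
finger_gap: 0.0856
grip_force: 0.0
at 3.1167 [0.4105 0.2242 0.1607] 0.3132 [0.3 0.4 0.5]
```

View pics/w2.png

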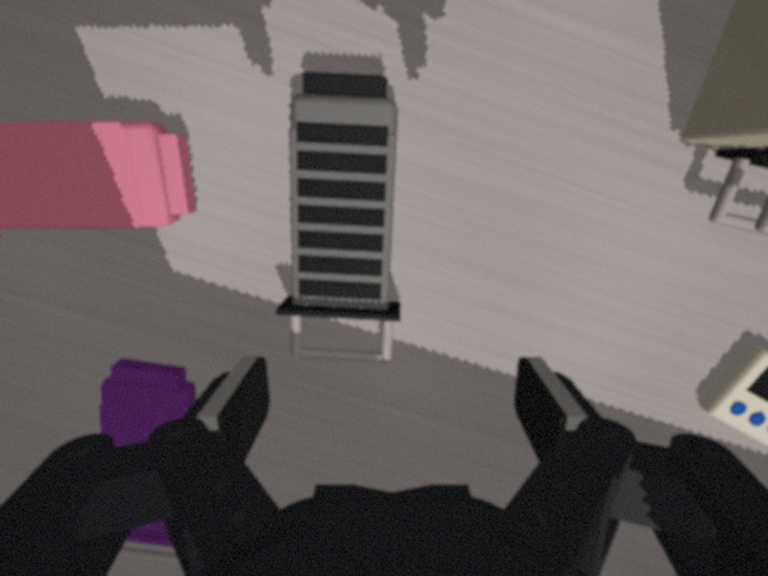

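Run:
```python
from h import *
print(get_state()['joint_pos'].round(3))
C=saved('w2')
r=lambda u,v,z:ray('w',u/1.5,v/1.5,z,C)
for l,u,v,z in[('slabnoseL',293,97,.020),('slabnoseR',395,97,.020),('rearL',292,302,.022),('rearR',386,302,.022),('plL',282,308,.03),('plR',399,311,.03),('bar',342,355,.012)]:
  print(l,r(u,v,z).round(4))
```

```text
[ 0.312  0.148 -0.373  1.049  0.025  3.141]
slabnoseL [0.4948 0.317  0.02  ]
slabnoseR [0.5135 0.2586 0.02  ]
rearL [0.3689 0.2857 0.022 ]
rearR [0.3892 0.2245 0.022 ]
plL [0.3659 0.2898 0.03  ]
plR [0.3886 0.2149 0.03  ]
bar [0.3364 0.2421 0.012 ]
```

```bash
T='[0,0,0,-0.124,0,0,0,-0.124,0,0,0,-0.124,0,0,0,-0.124,0,0,0,-0.124]'
for i in 1; do :; done
python3 -m inch '[0,0,0,-0.124,0,0,0,-0.124,0,0,0,-0.124,0,0,0,-0.124,0,0,0,-0.124]' >/dev/null
python3 -m inch '[0,0,0,-0.124,0,0,0,-0.124,0,0,0,-0.124,0,0,0,-0.124,0,0,0,-0.124]' >/dev/null
python3 -m inch '[0,0,0,-0.124,0,0,0,-0.124,0,0,0,-0.124,0,0,0,-0.124,0,0,0,-0.124]' >/dev/null
python3 -m inch '[0,0,0,-0.124,0,0,0,-0.124,0,0,0,-0.124,0,0,0,-0.124,0,0,0,-0.124]' >/dev/null
python3 -m inch '[0,0,0,-0.124,0,0,0,-0.124,0,0,0,-0.124,0,0,0,-0.124,0,0,0,-0.124]'
python3 - <<'E'
from h import *
print(get_state()['joint_pos'].round(3),rot(get_state()['orientation'])[:,2])
plan((.402,.261,.12,.30+np.pi))
E
```

```text
clock: 5.2
tcp_pos: [0.4101, 0.2245, 0.1604]
orientation: [-0.002, -0.139, 0.99, 0.013]
wrist_force: [0.4, 0.2, 0.2]
finger_gap: 0.0852
grip_force: 0.0
[ 0.313  0.148 -0.374  1.049  0.025  0.034] [-0.00777333  0.02417002 -0.99967764]
at 5.2 [0.4101 0.2245 0.1604] -2.863 [0.4 0.2 0.2]
shift cm [-0.22  3.73  4.04] turn -0.021
```

```bash
cat >> h.py <<'E'
def plan(*wps):
    s=get_state(); p=np.array(s['tcp_pos']); M=rot(s['orientation']); print('at',s['clock'],p.round(4),round(psi(),4),np.round(s['wrist_force'],1))
    a=psi()
    for w in wps:
        d=np.array(w[:3])-p; t=0
        if len(w)>3: t=(a-w[3]+np.pi)%(2*np.pi)-np.pi; a=w[3]
        print('shift cm',(100*M.T@d).round(2),'then turn',round(t,3))
        M=M@R.from_euler('z',t).as_matrix(); p=np.array(w[:3])
E
python3 -m inch '[0,1.2,1.0,-0.02,0,1.2,1.0,0,0,1.1,1.0,0,0,0,0.8,0,0,0,0,0]'
python3 -m inch '[0,0,0,0,0,0,0,0,0,0,0,0,0,0,0,0,0,0,0,0]' >/dev/null
python3 - <<'E'
from h import *
C=cam('wrist');snap('wrist','w3',None,1.5);np.save('w3.npy',np.array([C[3],*C[2]]))
plan((.402,.261,.12,.30+np.pi))
E
```

```text
clock: 5.62
tcp_pos: [0.3985, 0.259, 0.1213]
orientation: [-0.004, -0.146, 0.989, 0.012]
wrist_force: [-1.0, -0.3, -0.5]
finger_gap: 0.0857
grip_force: 0.0
at 6.0833 [0.4002 0.2591 0.1233] -2.8493 [ 0.5  0.  -0.3]
shift cm [-0.23  0.12  0.33] then turn -0.008
```

View pics/w3.png

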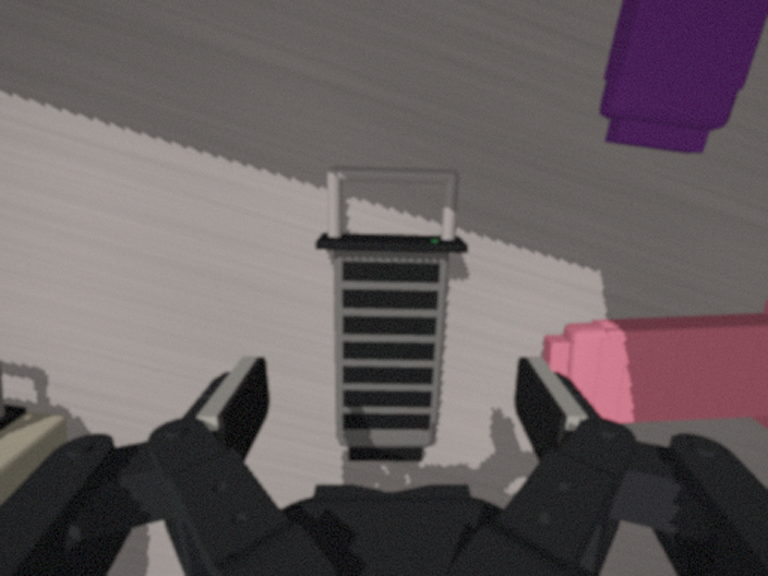

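Run:
```python
from h import *
C=saved('w3')
r=lambda u,v,z:ray('w',u/1.5,v/1.5,z,C)
P={}
for l,u,v,z in[('rearL',338,250,.022),('rearR',446,250,.022),('plTL',320,237,.03),('plTR',464,240,.03),('barL',332,169,.014),('barR',456,170,.014),('noseL',338,444,.02),('noseR',434,444,.02)]:
  P[l]=r(u,v,z);print(l,P[l].round(4))
for a,b in(('rear',''),('plT',''),('bar',''),('nose','')):
  d=P[a+'L']-P[a+'R'];print(a,(P[a+'L']+P[a+'R'])/2,np.arctan2(d[0],-d[1]),np.linalg.norm(d))
```

```text
rearL [0.3846 0.2255 0.022 ]
rearR [0.3674 0.2841 0.022 ]
plTL [0.3786 0.2147 0.03  ]
plTR [0.3581 0.29   0.03  ]
barL [0.3434 0.2105 0.014 ]
barR [0.3241 0.2765 0.014 ]
noseL [0.5107 0.2583 0.02  ]
noseR [0.4937 0.3192 0.02  ]
rear [0.37600631 0.25480042 0.022     ] 0.286779032929239 0.061096817053367496
plT [0.36835604 0.25238672 0.03      ] 0.266458246074584 0.07806602776204057
bar [0.33375362 0.24349076 0.014     ] 0.2837619833792016 0.06872681302290988
nose [0.50218419 0.28873761 0.02      ] 0.27279020322644204 0.0632829123729658
```

Run:
```python
from h import *
m=np.array([.441,.273]);a=.272;g=m-.037*np.array([np.cos(a),np.sin(a)])
plan((*g,.05,a+np.pi),(*g,.014))
```

```text
at 6.0833 [0.4002 0.2591 0.1233] -2.8493 [ 0.5  0.  -0.3]
shift cm [-0.61  0.05  7.33] then turn 0.02
shift cm [-0.   -0.09  3.6 ] then turn 0
```

```bash
python3 -m inch '[-0.2,0,2.4,0,-0.2,0,2.4,0,-0.2,0.05,2.5,0.02,0,0,0,0,0,0,0,0]'
python3 -m inch '[0,0,1.0,0,0,0,1.0,0,0,-0.05,0.8,0,0,0,0.4,0,0,0,0,0]'
python3 -m inch '[0,0,0,0,0,0,0,0,0,0,0,0,0,0,0,0,0,0,0,0]'
python3 - <<'E'
from h import *
m=np.array([.441,.273]);a=.272;g=m-.037*np.array([np.cos(a),np.sin(a)])
plan((*g,.014,a+np.pi))
E
```

```text
clock: 6.5
tcp_pos: [0.4037, 0.2626, 0.0493]
orientation: [-0.004, -0.136, 0.991, 0.012]
wrist_force: [0.1, -0.5, 0.6]
finger_gap: 0.0854
grip_force: 0.0
clock: 6.92
tcp_pos: [0.404, 0.2631, 0.0171]
orientation: [-0.003, -0.136, 0.991, 0.012]
wrist_force: [-0.3, 0.2, 0.6]
finger_gap: 0.0854
grip_force: 0.0
clock: 7.33
tcp_pos: [0.4049, 0.2636, 0.0183]
orientation: [-0.002, -0.136, 0.991, 0.013]
wrist_force: [-0.2, 0.1, 0.6]
finger_gap: 0.0851
grip_force: 0.0
at 7.3333 [0.4049 0.2636 0.0183] -2.8688 [-0.2  0.1  0.6]
shift cm [-0.03 -0.07  0.43] then turn 0.001
```

Lower 5 mm and close with 70 N.

```bash
python3 -m inch '[0,-0.07,0.2,0,0,0,0.2,0,0,0,0.1,0,0,0,0,0,0,0,0,0]'
python3 -m inch '[0,0,0,0,0,0,0,0,0,0,0,0,0,0,0,0,0,0,0,0]' -1 70
python3 -m inch '[0,0,0,0,0,0,0,0,0,0,0,0,0,0,0,0,0,0,0,0]'
```

```text
clock: 7.75
tcp_pos: [0.4047, 0.2628, 0.0128]
orientation: [-0.003, -0.136, 0.991, 0.012]
wrist_force: [-0.2, -0.1, 0.5]
finger_gap: 0.0854
grip_force: 0.0
clock: 8.17
tcp_pos: [0.4051, 0.2626, 0.0137]
orientation: [-0.002, -0.136, 0.991, 0.012]
wrist_force: [-1.6, -3.2, 6.6]
finger_gap: 0.0644
grip_force: 77.8
clock: 8.58
tcp_pos: [0.405, 0.2626, 0.0137]
orientation: [-0.002, -0.136, 0.991, 0.012]
wrist_force: [-0.8, -2.6, 6.4]
finger_gap: 0.0643
grip_force: 77.7
```

```bash
python3 -m inch '[0,0,-0.8,0,0,0,-1.5,0,0,0,-2.0,0,0,0,-2.2,0,0,0,-2.2,0]'
python3 - <<'E'
from h import *
b=np.array([.5525,.017]);a=.093;g=b-.1375*np.array([np.cos(a),np.sin(a)])
plan((*g,.100,a+np.pi))
E
```

```text
clock: 9.0
tcp_pos: [0.404, 0.2602, 0.1]
orientation: [-0.004, -0.136, 0.991, 0.012]
wrist_force: [-0.0, 0.7, -6.2]
finger_gap: 0.0641
grip_force: 79.0
at 9.0 [0.404  0.2602 0.1   ] -2.8687 [-0.   0.7 -6.2]
shift cm [  5.78 -24.95  -0.6 ] then turn 0.18
```

```bash
python3 -m inch '[1.4,-2.2,-0.1,0.03,1.4,-2.6,-0.1,0.03,1.4,-2.6,-0.1,0.03,1.0,-2.6,-0.1,0.03,0.6,-2.6,-0.1,0.03]' >/dev/null
python3 -m inch '[0,-2.6,-0.1,0.03,0,-2.6,0,0,0,-2.6,0,0,0,-2.4,0,0,0,-1.0,0,0]'
python3 -m inch '[0,0,0,0,0,0,0,0,0,0,0,0,0,0,0,0,0,0,0,0]' >/dev/null
python3 - <<'E'
from h import *
b=np.array([.5525,.017]);a=.093;g=b-.1375*np.array([np.cos(a),np.sin(a)])
plan((*g,.100,a+np.pi))
C=cam('wrist');snap('wrist','w4',None,1.5);np.save('w4.npy',np.array([C[3],*C[2]]))
print(get_state()['joint_pos'].round(2))
E
```

```text
clock: 9.83
tcp_pos: [0.386, 0.011, 0.0999]
orientation: [-0.004, -0.045, 0.999, 0.012]
wrist_force: [1.0, 0.8, -5.0]
finger_gap: 0.0639
grip_force: 79.5
at 10.25 [0.3862 0.0142 0.1   ] -3.0472 [ 0.1 -0.2 -5.8]
shift cm [-2.83 -1.27 -0.05] then turn 0.001
[-0.19  0.06 -0.64  0.88  0.02 -0.28]
```

View pics/w4.png

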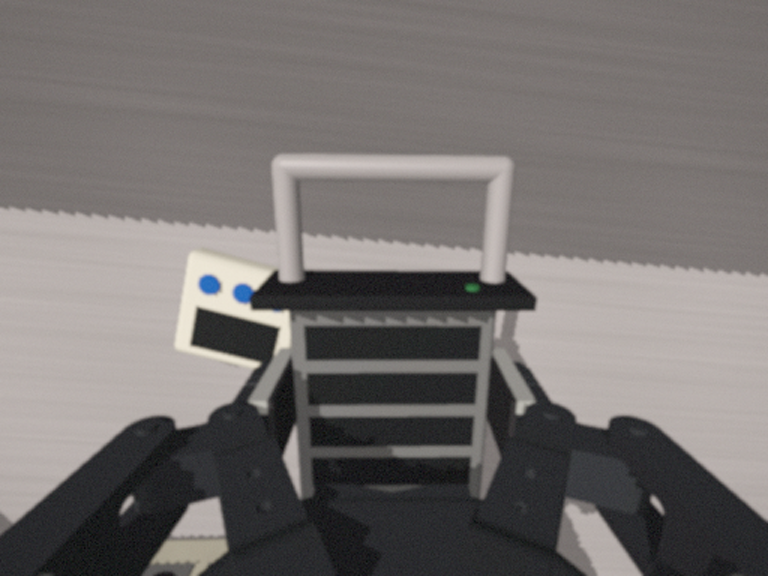

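Run:
```python
from h import *
C=saved('w4');p=np.array(get_state()['tcp_pos']);a=psi()+np.pi;X=np.array([np.cos(a),np.sin(a)]);Y=np.array([-X[1],X[0]])
for l,u,v,z in[('rearL',290,312,.1083),('rearR',496,312,.1083),('plTL',278,273,.1163),('plTR',508,275,.1163),('plinL',252,305,.1163),('plinR',535,306,.1163),('barL',273,167,.0983),('barR',513,168,.0983)]:
  d=ray('w',u/1.5,v/1.5,z,C)[:2]-p[:2];print(l,(d@X).round(4),(d@Y).round(4))
```

```text
rearL -0.028 -0.0319
rearR -0.0274 0.0327
plTL -0.0426 -0.0326
plTR -0.0416 0.033
plinL -0.0331 -0.0408
plinR -0.0321 0.0417
barL -0.0713 -0.0362
barR -0.071 0.0375
```

```bash
cat >> h.py <<'E'
B=np.array([.5525,.017]);A=.094
def bay(x,y=0,z=0): return (B[0]+x*np.cos(A)-y*np.sin(A),B[1]+x*np.sin(A)+y*np.cos(A),.084+z)
def inbay():
    d=np.array(get_state()['tcp_pos'])-[*B,.084]; return np.round(1000*np.array([d[0]*np.cos(A)+d[1]*np.sin(A),-d[0]*np.sin(A)+d[1]*np.cos(A),d[2]]),1)
E
python3 - <<'E'
from h import *
print(inbay()); plan((*bay(-.131,0,.016),A+np.pi),bay(-.02,0,.016))
E
```

```text
[-165.7   12.7   16.1]
at 10.3 [0.3863 0.0141 0.1001] -3.0472 [ 0.2 -0.2 -5.4]
shift cm [-3.47 -1.27 -0.05] then turn 0.0
shift cm [-11.1    0.    -0.07] then turn 0
```

```bash
python3 -m inch '[-0.5,-0.6,0,0,-1.0,-0.67,0,0,-1.0,0,0,0,-1.0,0,0,0,0,0,0,0]'
python3 -m inch '[0,0,0,0,0,0,0,0,0,0,0,0,0,0,0,0,0,0,0,0]' >/dev/null
python3 - <<'E'
from h import *
print(inbay()); plan((*bay(-.131,0,.016),A+np.pi),bay(-.02,0,.016))
snap('top','t2',(200,120,360,240),4)
E
```

```text
clock: 10.72
tcp_pos: [0.4262, 0.0035, 0.1]
orientation: [-0.002, -0.046, 0.999, 0.012]
wrist_force: [1.0, -0.2, -6.2]
finger_gap: 0.0638
grip_force: 79.6
[-131.    -0.7   15.6]
at 11.1333 [0.4222 0.004  0.0996] -3.0487 [ 0.  -0.2 -6.3]
shift cm [ 0.    0.07 -0.04] then turn -0.001
shift cm [-11.1    0.    -0.07] then turn 0
```

View pics/t2.png

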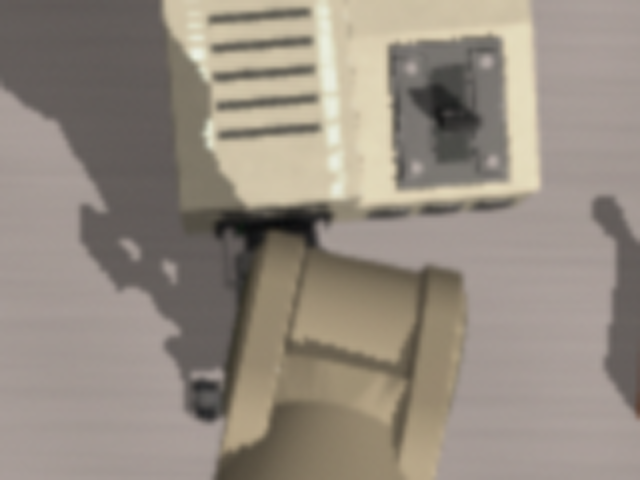

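```bash
python3 -m inch '[-0.8,0.05,0,0,-0.8,0,0,0,-0.8,0,0,0,-0.8,0,0,0,0,0,0,0]'
python3 - <<'E'
from h import *
print(inbay()); C=cam('top')
for l,u,v,z in[('lidFL',185,213,.132),('FR',540,190,.1),('cBL',391,45,.144),('cBR',500,38,.144),('cFR',509,178,.112),('cFL',397,190,.112)]:
  d=ray('top',200+u/4,120+v/4,z,C)[:2]-B;print(l,(d@[np.cos(A),np.sin(A)]).round(4),(d@[-np.sin(A),np.cos(A)]).round(4))
E
```

```text
clock: 11.6
tcp_pos: [0.4573, 0.0073, 0.0997]
orientation: [-0.002, -0.047, 0.999, 0.012]
wrist_force: [0.8, -0.6, -5.0]
finger_gap: 0.0643
grip_force: 79.5
[-95.7  -0.7  15.7]
lidFL -0.0035 0.0609
FR -0.0017 -0.186
cBL 0.0982 -0.0864
cBR 0.0975 -0.1602
cFR 0.0066 -0.1632
cFL 0.0042 -0.0855
```

```bash
python3 -m inch '[-0.8,0,0,0,-0.8,0,0,0,-0.8,0,0,0,-0.8,0,0,0,0,0,0,0]'
python3 -m inch '[-0.8,0,0,0,-0.8,0,0,0,-0.8,0,0,0,-0.8,0,0,0,-0.6,0,0,0]'
python3 -m inch '[0,0,0,0,0,0,0,0,0,0,0,0,0,0,0,0,0,0,0,0]' >/dev/null
python3 - <<'E'
from h import *
print(inbay(),psi()+np.pi,get_state()['wrist_force'])
E
```

```text
clock: 12.02
tcp_pos: [0.4887, 0.0103, 0.0995]
orientation: [-0.002, -0.046, 0.999, 0.012]
wrist_force: [-0.0, -1.1, -5.9]
finger_gap: 0.0642
grip_force: 79.5
clock: 12.43
tcp_pos: [0.5255, 0.0139, 0.0991]
orientation: [-0.003, -0.046, 0.999, 0.012]
wrist_force: [0.7, -0.1, -5.3]
finger_gap: 0.064
grip_force: 79.6
[-28.9  -0.4  15.1] 0.09275739702449348 [ 0.2869236  -0.44743137 -5.87646683]
```

```bash
python3 -m inch '[0,0,0.08,0,0,0,0,0,0,0,0,0,0,0,0,0,0,0,0,0]' >/dev/null
python3 -m inch '[0,0,0,0,0,0,0,0,0,0,0,0,0,0,0,0,0,0,0,0]' 0.8
python3 -m inch '[0,0,-1,0,0,0,-1.5,0,0,0,-1.5,0,0,0,-1.5,0,0,0,-0.5,0]'
python3 - <<'E'
from h import *
print(inbay());plan(bay(-.100,0,.065))
E
```

```text
clock: 13.68
tcp_pos: [0.5246, 0.0139, 0.0986]
orientation: [-0.003, -0.046, 0.999, 0.012]
wrist_force: [0.2, 0.2, -0.7]
finger_gap: 0.0771
grip_force: 0.0
clock: 14.1
tcp_pos: [0.526, 0.0123, 0.1612]
orientation: [-0.002, -0.046, 0.999, 0.012]
wrist_force: [-1.0, -0.4, -0.1]
finger_gap: 0.0769
grip_force: 0.0
[-26.8  -2.2  77.2]
at 14.1 [0.526  0.0123 0.1612] -3.0487 [-1.  -0.4 -0.1]
shift cm [7.32 0.18 1.24] then turn 0
```

```bash
python3 -m inch '[2.4,0,0,0,2.4,0.1,0,0,2.5,0.1,0,0,0,0,0,0.121,0,0,0,0.121]' -0.44 >/dev/null
python3 -m inch '[0,0,0,0.121,0,0,0,0.121,0,0,0,0.121,0,0,0,0.121,0,0,0,0.121]' >/dev/null
python3 -m inch '[0,0,0,0.121,0,0,0,0.121,0,0,0,0.121,0,0,0,0.121,0,0,0,0.121]' >/dev/null
python3 -m inch '[0,0,0,0.119,0,0,0,0,0,0,0,0,0,0,0,0,0,0,0,0]'
python3 - <<'E'
from h import *
print(inbay(),psi()-np.pi/2)
C=cam('wrist');snap('wrist','w5',None,1.5);np.save('w5.npy',np.array([C[3],*C[2]]))
plan((*bay(-.100,0,.020),A+np.pi/2))
E
```

```text
clock: 15.77
tcp_pos: [0.4517, 0.0077, 0.1587]
orientation: [-0.011, 0.673, 0.74, 0.006]
wrist_force: [-0.3, -0.4, -0.7]
finger_gap: 0.0238
grip_force: 0.0
[-101.2    0.2   74.7] 0.0944888637257233
at 15.8167 [0.4517 0.0077 0.1587] 1.6648 [-0.1 -0.4  0.4]
shift cm [-0.16  0.15  5.47] then turn 0.0
```

View pics/w5.png

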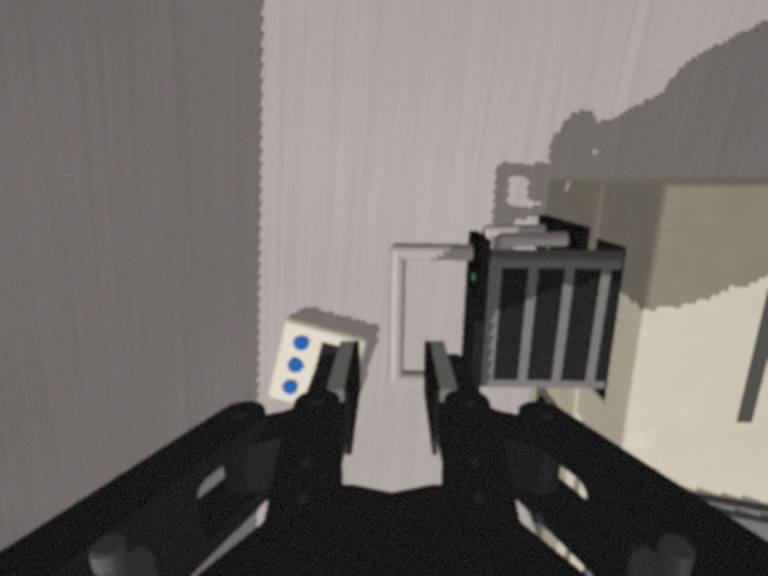

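Run:
```python
from h import *
C=saved('w5')
def b(l,u,v,z):
  d=ray('w',u/1.5,v/1.5,z,C)[:2]-B;print(l,z,(d@[np.cos(A),np.sin(A)]).round(4),(d@[-np.sin(A),np.cos(A)]).round(4))
for z in(.08,.088,.096): b('barfar',397,246,z);b('barnear',396,378,z)
b('slabtop near, mouth',607,385,.104);b('slabtop far',624,250,.104);b('plate-slab',489,385,.1)
b('lid',655,310,.132)
```

```text
barfar 0.08 -0.0992 0.0327
barnear 0.08 -0.0994 -0.0417
barfar 0.088 -0.0992 0.034
barnear 0.088 -0.0995 -0.0375
barfar 0.096 -0.0993 0.0354
barnear 0.096 -0.0995 -0.0333
slabtop near, mouth 0.104 0.0049 -0.0326
slabtop far 0.104 0.0034 0.0352
plate-slab 0.1 -0.0524 -0.035
lid 0.132 0.0038 0.016
```

```bash
python3 - <<'E'
from h import *
plan((*bay(-.0994,-.001,.002),A+np.pi/2))
E
python3 -m inch '[-0.05,0.05,2.0,0,-0.05,0.05,2.0,0,-0.05,0.08,1.8,0,0,0,1.0,0,0,0,0.4,0]'
python3 - <<'E'
from h import *
print(inbay());plan((*bay(-.0994,-.001,.002),A+np.pi/2))
E
```

```text
at 15.8167 [0.4517 0.0077 0.1587] 1.6648 [-0.1 -0.4  0.4]
shift cm [-0.3   0.23  7.26] then turn 0.0
clock: 16.23
tcp_pos: [0.4518, 0.0083, 0.085]
orientation: [-0.012, 0.673, 0.739, 0.005]
wrist_force: [-0.3, 0.5, -0.1]
finger_gap: 0.024
grip_force: 0.0
[-101.1    0.8    1. ]
at 16.2333 [0.4518 0.0083 0.085 ] 1.6642 [-0.3  0.5 -0.1]
shift cm [-0.18  0.17 -0.11] then turn -0.001
```

Close on the bar.

```bash
python3 -m inch '[-0.1,0.15,0,0,0,0,0,0,0,0,0,0,0,0,0,0,0,0,0,0]' -1 80 >/dev/null
python3 -m inch '[0,0,0,0,0,0,0,0,0,0,0,0,0,0,0,0,0,0,0,0]'
python3 - <<'E'
from h import *
print(inbay());C=cam('wrist');snap('wrist','w6',(130,100,512,384),2);np.save('w6.npy',np.array([C[3],*C[2]]))
E
```

```text
clock: 17.07
tcp_pos: [0.4547, 0.0072, 0.0867]
orientation: [-0.011, 0.674, 0.739, 0.006]
wrist_force: [-1.6, -0.2, -1.6]
finger_gap: 0.0052
grip_force: 78.0
[-98.3  -0.5   2.7]
```

View pics/w6.png

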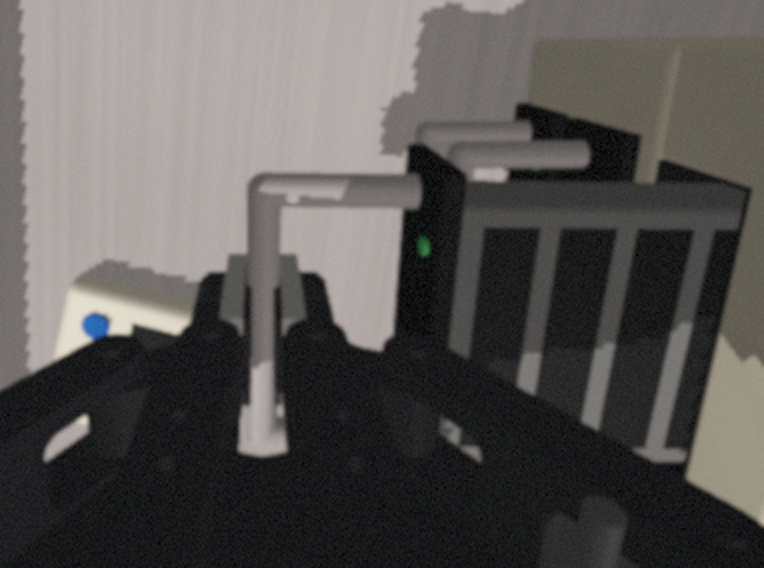

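```bash
python3 -m inch '[0,0,-0.15,0,0,0,-0.15,0,0,0,0,0,0,0,0,0,0,0,0,0]' | grep -E 'tcp|wrist'
python3 -m inch '[0,0,-0.15,0,0,0,-0.15,0,0,0,0,0,0,0,0,0,0,0,0,0]'| grep -E 'tcp|wrist'
python3 - <<'E'
from h import *
print(inbay());plan((*bay(-.0414,-.0005,.009),A+np.pi/2))
E
```

```text
tcp_pos: [0.4549, 0.0072, 0.0898]
wrist_force: [0.3, -0.8, -2.6]
tcp_pos: [0.4551, 0.0071, 0.0928]
wrist_force: [1.5, 0.0, -2.3]
[-97.9  -0.7   8.8]
at 17.95 [0.4551 0.0071 0.0928] 1.6633 [ 1.5  0.  -2.3]
shift cm [ 0.03  5.65 -0.05] then turn -0.001
```

```bash
python3 -m inch '[0,0.9,0,0,0,0.9,0,0,0,0.9,0,0,0,0.9,0,0,0,0,0,0]' | grep -E 'tcp|wrist'
python3 -m inch '[0,0.5,0,0,0,0.4,0,0,0,0.3,0,0,0,0,0,0,0,0,0,0]'| grep -E 'tcp|wrist'
python3 - <<'E'
from h import *
print(inbay());plan((*bay(-.0414,-.0005,.009),A+np.pi/2))
E
```

```text
tcp_pos: [0.4935, 0.0105, 0.0924]
wrist_force: [2.3, 1.0, -2.0]
tcp_pos: [0.5032, 0.0116, 0.0924]
wrist_force: [1.0, 0.3, -3.7]
[-49.6  -0.8   8.4]
at 18.7833 [0.5032 0.0116 0.0924] 1.6633 [ 1.   0.3 -3.7]
shift cm [ 0.03  0.82 -0.06] then turn -0.001
```

```bash
python3 -m inch '[0,0.4,0,0,0,0.3,0,0,0,0,0,0,0,0,0,0,0,0,0,0]' | grep -E 'tcp|wrist'
python3 -m inch '[0,0.3,0,0,0,0.2,0,0,0,0,0,0,0,0,0,0,0,0,0,0]'| grep -E 'tcp|wrist'
python3 - <<'E'
from h import *
print(inbay())
E
```

```text
tcp_pos: [0.51, 0.0122, 0.0924]
wrist_force: [0.2, 0.7, -3.5]
tcp_pos: [0.5121, 0.0124, 0.0916]
wrist_force: [-6.3, -1.9, -1.2]
[-40.7  -0.8   7.6]
```

```bash
python3 -m inch '[0,0.3,0,0,0,0.2,0,0,0,0,0,0,0,0,0,0,0,0,0,0]' | grep -E 'tcp|wrist'
python3 -m inch '[0,0.3,0,0,0,0,0,0,0,0,0,0,0,0,0,0,0,0,0,0]'| grep -E 'tcp|wrist'
python3 - <<'E'
from h import *
print(inbay());C=cam('wrist');snap('wrist','w7',(130,100,512,384),2);np.save('w7.npy',np.array([C[3],*C[2]]))
E
```

```text
tcp_pos: [0.5125, 0.0126, 0.0904]
wrist_force: [-16.3, -6.0, 3.0]
tcp_pos: [0.5126, 0.0126, 0.0899]
wrist_force: [-23.3, -7.1, 6.9]
[-40.1  -0.6   5.9]
```

View pics/w7.png

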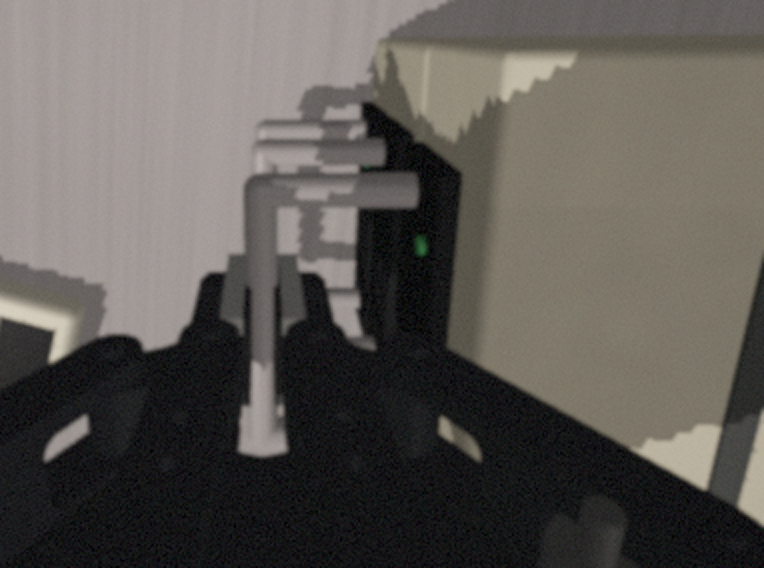

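```bash
python3 -m inch '[0,-0.5,0.0,0,0,0,0,0,0,0,0,0,0,0,0,0,0,0,0,0]' | grep -E 'tcp|wrist'
python3 -m inch '[0,0,0,0,0,0,0,0,0,0,0,0,0,0,0,0,0,0,0,0]' -0.44 | grep -E 'tcp|wrist|gap'
python3 -m inch '[0,0,-1,0,0,0,-2,0,0,0,-3,0,0,0,-3,0,0,0,-3,0]' | grep -E 'tcp|wrist'
python3 - <<'E'
from h import *
print(inbay(),get_state()['joint_pos'].round(2))
P=np.array(bay(.058,-.125,.021));print(P)
plan(bay(.058+.04,-.125,.15))
E
```

```text
tcp_pos: [0.5122, 0.0127, 0.0906]
wrist_force: [-11.9, -2.9, -0.5]
tcp_pos: [0.506, 0.0123, 0.0903]
wrist_force: [-30.9, -7.2, 11.9]
finger_gap: 0.0235
tcp_pos: [0.519, 0.01, 0.2142]
wrist_force: [-0.4, 0.6, -0.6]
[-34.   -3.8 130.2] [-0.15  0.22 -0.15  1.21  0.02  1.33]
[ 0.62197665 -0.10200418  0.105     ]
at 21.75 [0.519  0.01   0.2142] 1.6632 [-0.4  0.6 -0.6]
shift cm [-12.04  13.21  -2.34] then turn 0
```

```bash
cat > led.py <<'E'
from h import *
import sys
def onplane(u,v,C,x=-.005):
    c,f,M,p=C; d=M@np.array([(u-c['cx'])/f,(v-c['cy'])/f,1]); X=np.array([np.cos(A),np.sin(A),0]); o=p-[*B,.084]
    q=o+d*(x-o@X)/(d@X); return np.round([q@[-np.sin(A),np.cos(A),0],q[2]],4)
def leds(im):
    h=cv2.cvtColor(im,cv2.COLOR_BGR2HSV); m=cv2.inRange(h,(45,120,30),(75,255,255))
    n,_,st,ce=cv2.connectedComponentsWithStats(m); return [(st[i,4],*ce[i].round(1)) for i in range(1,n) if st[i,4]>2]
def show(name,C):
    for a,u,v in leds(cv2.imread(f'pics/raw_{name}.png')): print(name,a,u,v,onplane(u,v,C))
E
python3 - <<'E'
from led import *
show('w7',saved('w7'));show('w5',saved('w5'))
C=cam('wrist');snap('wrist','w8');np.save('w8.npy',np.array([C[3],*C[2]]));show('w8',C)
snap('top','t3');show('t3',cam('top'));snap('scene','s3');print(get_state()['clock'])
E
```

```text
w7 60 340.0 222.6 [0.0223 0.0225]
w5 24 315.2 184.3 [-0.0535 -0.2848]
w8 8 293.0 163.0 [0.0216 0.0062]
21.9
```

Run:
```python
from led import *
eyes.read_camera('wrist');C=cam('wrist');snap('wrist','w9');np.save('w9.npy',np.array([C[3],*C[2]]));print(inbay())
for n in('w7','w9'):
  C=saved(n)
  for a,u,v in leds(cv2.imread(f'pics/raw_{n}.png')):
    for z in(.018,.022,.026):
      d=ray('w',u,v,.084+z,C)[:2]-B; print(n,a,z,(d@[np.cos(A),np.sin(A)]).round(4),(d@[-np.sin(A),np.cos(A)]).round(4))
C=saved('w9');q=proj('w',[bay(-.0405,-.03,.012),bay(-.0405,.03,.012),bay(-.005,.042,.03),bay(-.005,-.042,.03),bay(0,.042,.03)],C);print(q.round(1))
g=cv2.cvtColor(cv2.imread('pics/raw_w9.png'),cv2.COLOR_BGR2GRAY)
for r in (120,130,140,150,160,170,180): print(r,' '.join(str(x) for x in g[r,230:330:2]))
```

```text
[-34.2  -3.8 128.3]
w7 60 0.018 -0.0038 0.0205
w7 60 0.022 -0.0049 0.0221
w7 60 0.026 -0.006 0.0237
w9 7 0.018 -0.0069 0.0231
w9 7 0.022 -0.0074 0.0238
w9 7 0.026 -0.0078 0.0245
[[253.8 217.3]
 [253.3 154.7]
 [295.6 143.2]
 [292.7 236.9]
 [301.6 143.2]]
120 151 151 150 151 152 152 151 151 149 154 151 149 152 149 151 149 147 150 150 150 150 151 149 145 146 150 150 149 146 143 127 126 133 132 135 133 133 144 172 181 180 181 178 180 177 180 178 177 173 133
130 150 150 152 151 152 153 153 152 149 150 149 148 150 151 152 153 150 149 148 145 124 108 107 118 130 133 130 114 103 100 86 96 115 138 136 133 133 150 178 179 179 179 175 176 175 175 160 125 118 116
140 147 150 149 151 151 154 150 150 150 149 150 142 119 112 110 113 114 113 102 94 93 85 89 97 95 99 107 103 58 18 18 8 21 66 89 118 133 157 183 178 179 175 177 181 187 188 154 119 115 118
150 150 150 153 149 149 148 151 148 149 140 137 138 134 135 135 137 136 135 137 134 136 139 140 137 138 137 137 136 138 139 136 99 34 33 33 86 134 159 175 175 177 175 160 135 123 113 117 115 117 113
160 148 149 150 150 152 150 147 148 150 144 158 155 129 103 111 144 148 149 121 94 93 93 130 144 149 149 145 117 33 20 27 33 30 35 36 102 134 138 119 118 116 116 116 117 117 115 113 116 116 113
170 149 149 149 149 152 148 148 147 148 141 158 158 131 100 111 145 148 150 122 95 93 93 128 148 151 147 145 112 28 12 19 26 26 32 44 116 139 150 127 115 116 115 113 112 116 115 114 116 117 115
180 148 149 152 149 147 152 147 148 146 140 153 159 134 101 106 140 150 148 123 96 97 96 133 145 147 143 148 113 29 20 17 29 28 30 54 119 143 164 133 119 133 166 168 154 152 166 176 175 175 176
```

Run:
```python
from led import *
C=saved('w9')
q=proj('w',[bay(x,.01,z) for x,z in((-.0445,.012),(-.0365,.012),(-.0445,-.024),(-.0365,-.024),(0,.03),(-.005,.03),(0,-.006),(-.005,-.036),(0,.048))],C);print(q.round(1))
g=cv2.cvtColor(cv2.imread('pics/raw_w9.png'),cv2.COLOR_BGR2GRAY)
for r in (165,175,185): print(r,' '.join(str(x) for x in g[r,246:316]))
P=bay(.058,-.125,.021);print(P); plan(bay(.098,-.125,.13))
def tip(th): l=.28-th; return bay(.058-.068*np.sin(l),-.125,.021+.068*np.cos(l))
print(tip(0)); print(proj('w',[tip(0)],C),proj('top',[tip(0)]))
```

```text
[[249.1 176.4]
 [257.8 176.4]
 [250.6 168.9]
 [258.2 168.9]
 [300.2 180.9]
 [294.4 180.9]
 [295.3 172.4]
 [287.4 166.8]
 [303.3 186.2]]
165 149 146 142 150 159 161 156 143 129 116 97 98 111 133 144 146 145 150 150 140 122 105 93 95 90 96 95 108 135 144 148 148 150 148 147 146 146 137 119 77 43 22 15 18 36 42 46 43 32 30 33 32 40 72 110 129 140 155 160 150 131 120 116 115 116 115 115 116 113 113
175 147 146 141 146 155 162 159 145 134 119 101 95 109 130 143 147 149 150 149 143 128 108 92 93 91 93 102 114 132 145 149 150 152 146 145 145 145 142 113 68 28 21 15 14 16 23 23 22 32 26 38 27 46 83 112 130 143 150 142 127 119 114 117 114 118 114 114 117 116 117
185 147 144 141 143 152 161 158 146 135 119 100 93 100 126 143 145 148 149 149 140 124 105 93 91 95 92 92 90 92 94 95 94 91 93 90 92 92 88 67 42 21 14 15 14 20 22 21 30 37 33 38 35 58 94 119 133 147 164 175 176 175 175 178 176 176 176 177 177 177 180
(np.float64(0.6219766484353267), np.float64(-0.10200418195254324), 0.10500000000000001)
at 22.0 [0.5189 0.01   0.2123] 1.6633 [-0.  -0.3 -0.4]
shift cm [-12.09  13.23  -0.53] then turn 0
(np.float64(0.6032674270870917), np.float64(-0.10376804699265484), np.float64(0.17035176980513245))
[[353.52637284 364.11502169]] [[315.16719771 149.86456866]]
```

```bash
python3 -m inch '[0,0,-1,0,-2.0,2.2,-0.5,0,-2.0,2.2,-0.5,0,-2.0,2.2,0,0,-2.0,2.3,0,0]' -1 60 >/dev/null
python3 -m inch '[-2.0,2.3,0,0,-2.0,2.3,0,0,0,0,0,0,0,0,0,0,0,0,0,0]' | grep -E 'tcp|gap|clock'
python3 - <<'E'
from h import *
print(inbay());plan(bay(.1,-.125,.079))
im=eyes.read_camera('top')[:,:,::-1];cv2.imwrite('pics/t4.png',im)
E
```

```text
clock: 22.83
tcp_pos: [0.6632, -0.0971, 0.2272]
finger_gap: 0.0001
[  99.5 -123.9  143.2]
at 22.8333 [ 0.6632 -0.0971  0.2272] 1.6631 [-0.3  0.7  1.1]
shift cm [-0.27  0.1   6.42] then turn 0
```

```bash
python3 -m inch '[-0.1,0.05,2.0,0,-0.1,0.05,2.0,0,-0.05,0,1.5,0,0,0,0.9,0,0,0,0,0]' | grep -E 'tcp|wrist|clock'
python3 -m inch '[0,-0.9,0,0,0,-0.9,0,0,0,-0.9,0,0,0,-0.3,0,0,0,0,0,0]' | grep -E 'tcp|wrist|clock'
python3 - <<'E'
from h import *
print(inbay())
E
```

```text
clock: 23.3
tcp_pos: [0.6628, -0.097, 0.1627]
wrist_force: [-0.6, -0.6, -0.1]
clock: 23.72
tcp_pos: [0.6347, -0.1008, 0.1662]
wrist_force: [0.0, 0.4, 0.3]
[  70.7 -125.    82.2]
```

```bash
python3 -m inch '[0,-0.4,0.1,0,0,-0.4,0.1,0,0,-0.3,0.1,0,0,0,0,0,0,0,0,0]' | grep -E 'tcp|wrist|clock'
python3 -m inch '[0,-0.4,0,0,0,-0.4,0,0,0,-0.4,0,0,0,0,0,0,0,0,0,0]' | grep -E 'tcp|wrist|clock'
python3 - <<'E'
from h import *
print(inbay())
E
```

```text
clock: 24.13
tcp_pos: [0.6238, -0.102, 0.1615]
wrist_force: [0.9, 0.8, 0.4]
clock: 24.55
tcp_pos: [0.6115, -0.1031, 0.1617]
wrist_force: [1.2, -0.4, 0.1]
[  47.4 -125.1   77.7]
```

```bash
python3 -m inch '[0,-0.4,0,0,0,0,0,0,0,0,0,0,0,0,0,0,0,0,0,0]' | grep -E 'tcp|wrist|clock'
python3 -m inch '[0,-0.4,0,0,0,0,0,0,0,0,0,0,0,0,0,0,0,0,0,0]' | grep -E 'tcp|wrist|clock'
python3 - <<'E'
from h import *
print(inbay())
C=cam('wrist');snap('wrist','w10');np.save('w10.npy',np.array([C[3],*C[2]]))
def tip(th): l=.28-th; return bay(.058-.068*np.sin(l),-.125,.021+.068*np.cos(l))
for n in('wrist','scene'):
  for t in(0,-.2,-.36,.36):print(n,t,proj(n,[tip(t)]).round(1))
cv2.imwrite('pics/raw_s4.png',eyes.read_camera('scene')[:,:,::-1])
a=cv2.imread('pics/raw_s3.png');b=cv2.imread('pics/raw_s4.png')
m=cv2.imread('pics/raw_s1.png')
for n,i in(('s3',a),('s4',b)):
  g=cv2.cvtColor(i,cv2.COLOR_BGR2GRAY)
  print(n)
  for r in range(210,262,2):print(r,' '.join('%3d'%x for x in g[r,244:296:2]))
E
```

```text
clock: 24.97
tcp_pos: [0.6081, -0.1034, 0.1617]
wrist_force: [0.5, 0.3, 0.6]
clock: 25.38
tcp_pos: [0.6041, -0.1039, 0.1618]
wrist_force: [-0.2, 0.5, -0.1]
[  40.  -125.2   77.8]
wrist 0 [[260. 259.]]
wrist -0.2 [[235.5 254. ]]
wrist -0.36 [[219.3 248.8]]
wrist 0.36 [[309.8 261.5]]
scene 0 [[262.7 224.5]]
scene -0.2 [[258.3 223.7]]
scene -0.36 [[255.1 223.8]]
scene 0.36 [[271.4 228.3]]
s3
210 143 143 146 146 144 144 145 147 147 131  90 133 147 146 173 181 178 177 178 178 176 177 177 177 179 162
212 142 145 145 142 144 144 146 145 155 106 143 146 146 193 218 225 192 177 179 180 179 176 175 176 162  68
214 144 141 142 143 145 146 145 141 126 160 154 143 171 181 190 205 204 207 191 180 177 175 176 162  68 113
216 141 142 143 145 145 144 143 146 143 121 129 155 166 186 181 177 195 216 211 203 178 176 162  66 113 177
218 142 143 144 144 144 144 145 145 145 146 138  97 129 134 168 183 178 177 185 201 210 200 188 132 176 177
220 143 143 142 142 142 144 145 143 146 145 102 125 131 131 130 133 167 181 180 180 185 201 195 192 190 175
222 143 141 142 142 144 143 143 143 156 112  97 119 132 131 
[... 4210 characters left out ...]
  81  68  65  62  84  96  96  97  63  99 186 113 102
250 116  91  82  91  74  90  94  96  98  97  96  96  96  95 109 101  90  87  96  95  66 107 187 180 178 147
252 187 185 148 118  88  84  90  89  91  92  99  97  96 101 141 111  81  76  95  71  97 185 179 177 179 180
254 187 187 190 189 185 146 117  86  87  87  85  83  91  99  99  82  59  97  71  95 184 181 176 178 179 180
256 187 188 187 186 187 188 186 187 143 117  91  87  87  83  83  60  96  72  85 184 181 180 180 178 180 181
258 165 181 187 187 189 189 188 188 191 190 189 147 118  83  86  92  75  89 186 182 178 180 180 179 180 179
260 129 131 142 170 185 191 191 190 191 189 189 190 190 185 145 115  92 185 182 178 179 180 178 179 180 180
```

```bash
python3 -m inch '[0,-0.3,0,0,0,-0.3,0,0,0,0,0,0,0,0,0,0,0,0,0,0]' | grep -E 'tcp|wrist|clock'
python3 -m inch '[0,-0.3,0,0,0,-0.3,0,0,0,0,0,0,0,0,0,0,0,0,0,0]' | grep -E 'tcp|wrist|clock'
python3 - <<'E'
from h import *
print(inbay())
E
```

```text
clock: 25.9
tcp_pos: [0.6006, -0.1044, 0.1629]
wrist_force: [5.6, 0.5, -0.8]
clock: 26.32
tcp_pos: [0.5989, -0.1051, 0.1647]
wrist_force: [15.8, 2.7, 0.5]
[  34.7 -125.9   80.7]
```

```bash
python3 -m inch '[0,1.0,0,0,0,1.0,-0.5,0,0,0,-1.5,0,0,0,-1.5,0,0,0,-1.0,0]' >/dev/null
python3 -m inch '[0,-2.0,0,0,0,-2.5,0,0,0,-2.5,0,0,0,0,0,0,0,0,0,0]' | grep -E 'tcp|wrist|clock'
python3 - <<'E'
from h import *
print(inbay());plan(bay(-.024,-.125,.070),bay(.042,-.125,.070))
cv2.imwrite('pics/raw_s5.png',eyes.read_camera('scene')[:,:,::-1])
g=cv2.cvtColor(cv2.imread('pics/raw_s5.png'),cv2.COLOR_BGR2GRAY)
for r in range(220,246,2):print(r,' '.join('%3d'%x for x in g[r,244:280:2]))
E
```

```text
clock: 27.15
tcp_pos: [0.5416, -0.1107, 0.2076]
wrist_force: [1.0, 1.5, 0.2]
[ -22.8 -126.1  123.6]
at 27.15 [ 0.5416 -0.1107  0.2076] 1.6624 [1.  1.5 0.2]
shift cm [-0.02 -0.09  5.36] then turn 0
shift cm [ 0.02  6.6  -0.04] then turn 0
220 145 145 145 145 146 147 147 147 149 147 102 126 133 133 132 135 163 109
222 145 145 144 145 147 146 144 114 115 113 127 148 134 134 133 132 131 102
224 144 144 146 145 145 143  70  14  39 158 153 155 141 134 133 133 134 117
226 145 146 145 145 143  74  16  25  31  70 156 188 186 185 168 153 140 133
228 145 145 145 145  74  14  39  28  45  31 164 187 187 187 186 187 186 179
230 145 145 146 147  72  19  30  43  29  32  63 134 158 172 186 189 188 155
232 146 145 145 145 143  38  26  30  44  27  41  52  55  60  87 150 148  95
234 145 145 145 146 149 117  16  57  27  44  13  22  52  51  50  48  51  58
236 144 144 146 148 150 144  44  19  35  13  13  15  45  51  61  77  95  77
238 145 147 148 148 121  98  92  17  13  14  12  13  20  52  86  92  99  97
240 147 148 148 117  96  97  89  56  13  16  13  14  13  42  77  79  79  87
242 148 145 112  87  94  88  63  64  32  15  14  13  39  64  63  63  64  78
244 145 114 118 132  96 106  87  78  57  36  24  39  64  64  63  64  64  62
```

Handle stays in the off position (tip moved about 7 px, as a full -0.36 should). Now lower in front and push it up.

```bash
python3 -m inch '[0,-0.1,1.8,0,0,0,1.8,0,0,0,1.2,0,0,0,0.6,0,0,0,0,0]' | grep -E 'tcp|wrist|clock'
python3 -m inch '[0,0.9,0,0,0,0.9,0,0,0,0.9,0,0,0,0.8,0,0,0,0,0,0]' | grep -E 'tcp|wrist|clock'
python3 - <<'E'
from h import *
print(inbay());plan(bay(.042,-.125,.070))
E
```

```text
clock: 27.62
tcp_pos: [0.5411, -0.1091, 0.1516]
wrist_force: [-0.1, 0.5, -0.1]
clock: 28.03
tcp_pos: [0.5765, -0.1064, 0.1542]
wrist_force: [-7.0, -0.5, 6.3]
[  12.4 -125.1   70.2]
at 28.0333 [ 0.5765 -0.1064  0.1542] 1.6633 [-7.  -0.5  6.3]
shift cm [ 0.01  2.96 -0.  ] then turn 0
```

```bash
python3 -m inch '[0,0.5,0,0,0,0.5,0,0,0,0.5,0,0,0,0,0,0,0,0,0,0]' | grep -E 'tcp|wrist|clock'
python3 -m inch '[0,0.5,0,0,0,0.5,0,0,0,0.4,0,0,0,0,0,0,0,0,0,0]' | grep -E 'tcp|wrist|clock'
python3 - <<'E'
from h import *
print(inbay())
E
```

```text
clock: 28.45
tcp_pos: [0.5923, -0.1048, 0.153]
wrist_force: [0.6, -0.5, -0.0]
clock: 28.87
tcp_pos: [0.6053, -0.1035, 0.1526]
wrist_force: [-0.2, -0.2, -0.5]
[  41.2 -124.9   68.6]
```

```bash
python3 -m inch '[0,0.3,0,0,0,0.3,0,0,0,0,0,0,0,0,0,0,0,0,0,0]' | grep -E 'tcp|wrist|clock'
python3 -m inch '[0,0.3,0,0,0,0.3,0,0,0,0,0,0,0,0,0,0,0,0,0,0]' | grep -E 'tcp|wrist|clock'
python3 - <<'E'
from h import *
print(inbay())
E
```

```text
clock: 29.28
tcp_pos: [0.6086, -0.1031, 0.1526]
wrist_force: [-7.0, -1.1, 3.9]
clock: 29.7
tcp_pos: [0.609, -0.1029, 0.1526]
wrist_force: [-23.5, -2.9, 14.3]
[  45.  -124.7   68.6]
```

```bash
python3 -m inch '[0,-1.5,0,0,0,-2.0,0,0,0,-2.0,-0.5,0,0,-1.5,-2,0,0,-1.0,-2,0]' >/dev/null
python3 -m inch '[0,-1,-2,0,0,-1,-2,0,0,0,0,0,0,0,0,0,0,0,0,0]' | grep -E 'tcp|wrist|clock'
python3 - <<'E'
from led import *
print(inbay());plan((*bay(-.034,-.004,.128),))
cv2.imwrite('pics/raw_s6.png',eyes.read_camera('scene')[:,:,::-1])
g=cv2.cvtColor(cv2.imread('pics/raw_s6.png'),cv2.COLOR_BGR2GRAY)
for r in range(220,246,2):print(r,' '.join('%3d'%x for x in g[r,244:288:2]))
C=cam('wrist');snap('wrist','w11');np.save('w11.npy',np.array([C[3],*C[2]]));show('w11',C)
q=proj('w',[bay(-.0405,-.02,.012),bay(-.0405,.02,.012),bay(0,.042,.03),bay(0,-.042,.03),bay(-.005,.042,.03)],C);print(q.round(1))
g=cv2.cvtColor(cv2.imread('pics/raw_w11.png'),cv2.COLOR_BGR2GRAY)
u0,v0=q[:2].mean(0).astype(int);print(u0,v0)
if 0<v0<384: print(g[v0,u0-20:u0+70])
E
```

```text
clock: 30.53
tcp_pos: [0.5182, -0.1137, 0.2378]
wrist_force: [-0.4, 0.7, -0.5]
[ -46.4 -126.9  153.8]
at 30.5333 [ 0.5182 -0.1137  0.2378] 1.6632 [-0.4  0.7 -0.5]
shift cm [12.22  1.24  2.88] then turn 0
220 146 145 145 144 146 146 146 146 148 147 103 126 134 133 132 136 125 107 106 106 103 180
222 145 144 144 145 146 145 146 146 159 113 126 148 135 134 134 132 130 102 108 108 106 103
224 145 144 146 146 145 144 146 146 128 158 153 154 141 135 134 133 133 116 101 102 108 107
226 144 146 145 145 144 147 146 146 143 126 154 187 186 188 130  85 121 132 102 103 102 104
228 146 145 145 145 146 146 145 147 149 163 187 187 188 155  37  19  79 181 108 102 102 103
230 145 145 146 146 145 145 146 150 146 114 123 133 148  37  21  16  52 104  97  97  97  99
232 146 146 146 145 145 147 150 147  96 137 123  89  28  21  18  39  66  99  99  97  97  98
234 145 145 145 146 147 150 147  97  90 100  96  91  16  19  42  46  69  97  97  96  98  97
236 144 145 146 149 150 145  98  96  83  80  88  88  13  27  47  39  90  97  96  96  97  99
238 145 147 148 147 120  97  96  88  65  65  79  62  15  22  36  25 
[... 152 characters left out ...]
 63  63  64  41  17  16  11  18  39  40  47  48  49  55
244 145 114 118 131  96 106  88  77  59  62  63  31  15  12  18  32  34  33  33  46  50  75
w11 14 309.9 13.1 [0.0276 0.0104]
w11 5 304.0 26.2 [ 0.0272 -0.0256]
w11 3 300.3 36.0 [ 0.0251 -0.0535]
[[268.9  71.7]
 [269.2  22.5]
 [321.1 -16.1]
 [315.8  95.7]
 [314.7 -16.1]]
269 47
[156 155 157 154 156 153 153 148 152 153 154 153 154 152 149 144 149 150
 154 157 147 135 121 120 135 150 154 151 141 128 105 100  96  94  95  97
 107 131 145 152 150 153 153 153 150 151 150 146 126  94  52  13  23  21
  21  10  15  25  17  18  15  23  29  39  37  36  37  53  95 124 134 138
 149 167 176 180 181 182 182 182 181 183 184 181 183 183 184 182 184 182]
```

```bash
python3 -c "
from workcell import env
print(env.hand_in())"
```

```text
the job is handed in; nothing more can be done
None
```

The battery module is fully home in the upper bay and the breaker was pushed fully off and then thrown fully on; the job was handed in at about 31 s with the arm clear of everything (no verdict came back).

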